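Set the hand-rest bar and its stirrup weight over the lantern door

ROBOT

A 6-joint arm with a two-finger parallel gripper is mounted at the origin on the work surface. World frame = base frame: x ahead of the robot, y to its left, z up, the work surface at z = 0. Lengths are in m, angles in rad, forces in N, time in s.
With the tool pointing down it reaches from about 0.325 to 0.775 m from the base axis. Payload 5.5 kg.
Tool frame: the origin (TCP) lies at the very end of the fingers, on their centre line; the grasp point (between the pads) lies 19 mm behind it; z points along the fingers, y is the line along which they close (so a half turn about z gives the same grasp; the last joint's range is limited). The gripper opens to 88 mm and grips with 3 to 60 N. Pads are 20 mm wide; open, the fingers measure 115 mm over their backs; the gripper's body (75 mm by 178 mm) begins 61 mm behind the grasp point.
Start: joints at [-1.245, 0.091, 1.231, -0, 1.82, -0.057], TCP at [0.224, -0.557, 0.223] pointing down, gripper open.
Joint ranges: [-2.87, 2.87], [-0.86, 2.18], [0.17, 2.46], [-1.51, 4.65], [0.06, 2.69], [-2.65, 2.65]. Speed limits (rad/s): [2.57, 2.57, 3.01, 3.14, 3.14, 3.14].

INTERFACE

Orientations are given as [roll, pitch, yaw] about the fixed x, y, z axes, in that order (R = Rz(yaw) Ry(pitch) Rx(roll)).
In Python, from workcell import telemetry, snapshot, bot gives the robot as it stands.
- The arm moves only by the shell command python3 -m handwheel 'ROWS'. ROWS is a JSON object of lists of equal length, an entry for each row: "slide": the shift along the tool's x, y, z scaled (see below), a list of three; "dr": the turn, a rotation vector about the tool's x, y, z scaled (see below), a list of three; "fingers": the closure, from 0 (fully open) to 1 (shut). In form: {"slide": [[tx, ty, tz], ...], "dr": [[ax, ay, az], ...], "fingers": [fingers, ...]}. A call has 1 to 20 rows; each row is the pose to reach, as a shift and turn from the pose commanded when the call began, along the tool's axes at that moment; what a row does not reach only later rows make up. The controller multiplies each number of a shift by 0.4 m and each number of a turn by 90 degrees. A row lasts 1/10 s, in which the tool goes at most 50 mm and 8.59 degrees, less where a joint would pass 70% of its speed; a pose out of reach is approached as far as the arm can. A call with a number of a shift or a turn outside -1 to 1 is refused whole. A call with a gripper value outside its range is refused whole. The fingers move at their own pace and stop on an object; the grip force is fixed at half the most. Time passes only in rows, so rows that repeat a pose let the fingers close. It gives the time, the measured TCP pose, the force, the opening and the grip force at its end, in the units of the state.
- telemetry.sense(): the state, without advancing time (a new reading comes with each control period).
- snapshot(name): name is "side" or "top" or "wrist"; returns a dict with "pixels" (420x560x3 uint8, red, green, blue), "fx", "fy", "cx", "cy" (pixels), "R" (3x3) and "t" (3): a world point X has camera coordinates R X + t. Camera axes: x right, y down, z forward; pixel columns grow to the right and rows downward; lengths in m; the calibration is good to about 2 mm. A picture is of the moment at which its call begins. There is no depth.
- bot.close_job(): hands the job in; it is judged then, once.
The state is a dict: "time_s": time; "qpos": joint angles; "dq": joint speeds; "joint_torque": joint torques, N m; "tool_pos": TCP position; "tcp_rot": TCP orientation; "force": force on the tool from outside, world axes, zero at the start; "moment": the same for the moment, N m; "gripper_width": opening from 0.0 (shut) to 1.0 (fully open); "finger_force": force on a finger pad.
Only numpy, scipy, OpenCV 4.12 (cv2) and the standard library are available. Lean on these libraries where they do the work, as an engineer would, in place of code of your own. Each camera call takes 0.05 s, during which the arm holds its last target. There are 200 camera calls.

TASK

Lay the long wooden bar across the two notched iron posts so that it lies in both notches and bridges the pierced copper lantern door, about centred. Then hang the U-shaped iron stirrup weight astride the bar, at the middle of the span, to hold it down, and let go. Touch neither the lens with its swing arm nor the copper door, and leave the other things on the bench where they stand.

Things in the scene. Friction and masses are not known exactly. Their poses are not given: they have to be found in the camera images.
- rest: fixed work rest: plank 250 x 115 x 14 mm (x, y, z) with two iron posts at x = -90 and +90 mm, each 24 (x) x 56 (y). Each post has an open-topped notch along x: flat floor 22 mm wide, 75 mm above the bench, between cheeks flaring to a 40 mm mouth, cheek tops 98 mm above the bench. Origin: centre of the plank's underside; x runs from the near post to the far one
- span_mid (a point): the point midway between the two notches at the height of their floors (75 mm above the bench), axes as those of the rest; the bar's underside belongs here
- door: the pierced copper lantern door, 135 x 88 x 6 mm, lying fixed on the plank between the posts, its top 20 mm above the bench; not to be touched. Origin: centre of its underside
- bar: the long bar, loose: pale wood with brass-capped ends, 250 (x) x 16 (y) x 20 (z) mm, about 0.15 kg, lying flat on the bench. Origin: centre of its underside; x along its length, z up. (The short plain stick of 110 x 16 x 12 mm is not it)
- stirrup: stirrup weight, loose: dark iron inverted U standing on its two feet, 30 (x) x 40 (y) x 46 (z) mm outside, about 0.25 kg. Legs 8 mm thick, 34 mm long below a 12 mm thick crown; the gap between the legs is 24 mm in y and open along x. Origin: midway between the undersides of the feet; z up
- lens: lens on its iron swing arm, fixed, not to be touched. Origin: on the bench below the lens centre. Lens 92 mm across, level, 215 to 225 mm above the bench, over the middle and far part of the span. In its axes the post (22 mm thick, 265 high, flange 72) is at x 130, y 150 mm; links run from its head to an elbow at (150, 20) and on to the rim at (50, 0), 215 to 265 mm up
- lens_centre (a point): centre of the underside of the lens, 215 mm above the bench
- bell: bystander: small brass bell, 42 mm across, 54 mm high, upright, origin under its centre
- drop: bystander: faceted red glass drop, 26 mm across, 30 mm high, standing on its foot, origin under its centre
- short_bar: bystander: short plain wooden stick 110 x 16 x 12 mm, length along x, origin under its centre
- punch: bystander: steel dapping punch lying along its x, 102 x 12 x 12 mm, origin under its centre
- dapping_block: bystander: steel cube of 45 mm with cupped hollows, origin under its centre
- tea_glass: bystander: tea glass, 52 mm across, 85 mm high, upright, origin under its centre
Things that resemble listed ones, but are neither listed nor needed, are in the scene too. Leave any blue or purple look-alike of the stirrup alone.

How it is judged:
By the outcome, as a careful person would: the job done as asked, in the order asked, and still so for the second after the job is handed in, with the robot touching nothing.
It also fails if it takes over 72 s, if anything falls off the work surface, if the arm or the gripper's body presses on something with over 40 N, if the wrist force passes 120 N, or if a joint passes its speed limit or range.

## Working session

There is one attempt and no reset: what is moved stays moved. The work goes in short steps, Python scripts to look and compute and a shell command to move; the robot and the scene stay as the last step left them, time stands still between calls to the robot, and variables do not carry over. Pictures are saved under pics/ and viewed, at most 10 in all, crops included, and the job is handed in when it is done.

```bash
mkdir -p pics
cat > h.py <<'E'
import numpy as np, cv2
from workcell import telemetry, snapshot, bot
def snap(n,f):
    s=snapshot(n); cv2.imwrite('pics/'+f+'.png',np.ascontiguousarray(s['pixels'][:,:,::-1]))
    np.savez('pics/'+f+'.npz',**{k:np.array(v) for k,v in s.items() if k!='pixels'}); return s
def back(f,u,v,z):
    s=np.load('pics/'+f+'.npz'); R,t=s['R'],s['t']
    d=R.T@np.array([(u-s['cx'])/s['fx'],(v-s['cy'])/s['fy'],1]); c=-R.T@t
    return c+d*(z-c[2])/d[2]
def proj(f,X):
    s=np.load('pics/'+f+'.npz'); c=s['R']@np.array(X)+s['t']
    return np.array([s['fx']*c[0]/c[2]+s['cx'],s['fy']*c[1]/c[2]+s['cy']])
E
python3 - <<'E'
from h import *
for n in ['top','side']:
    s=snap(n,n+'0'); print(n,s['fx'],s['cx'],s['cy'],-np.array(s['R']).T@s['t'],np.round(s['R'],3).tolist())
print(telemetry.sense())
E
```

```text
top 498.29621114556517 288.79695933200463 206.2414032417063 [2.89630263e-01 9.72435487e-04 1.25926103e+00] [[-0.028, -1.0, -0.005], [-0.977, 0.028, -0.211], [0.211, -0.001, -0.978]]
side 541.1379774161077 284.0299321646941 208.66245658296944 [ 0.27661197 -0.79745459  1.03758219] [[0.949, -0.316, 0.003], [-0.231, -0.701, -0.675], [0.216, 0.639, -0.738]]
{'time_s': 0.1, 'qpos': array([-1.24472631e+00,  9.17810465e-02,  1.23173614e+00,  2.86908042e-05,
        1.81980063e+00, -5.66568206e-02]), 'dq': array([ 2.00949234e-05, -1.33773557e-04, -2.60649236e-03,  1.78794921e-03,
        8.58020332e-04,  2.39147383e-03]), 'joint_torque': array([ 1.16824838e-03, -4.47858059e+01, -4.07569814e+01,  6.98959362e-02,
        2.84931622e-02, -1.16011502e-04]), 'tool_pos': array([ 0.2240193 , -0.55633189,  0.22163802]), 'tcp_rot': array([-3.13987183e+00, -1.25463553e-04,  3.82733774e-01]), 'force': array([-0.34705787, -0.0037299 , -0.09796675]), 'moment': array([ 0.02416886, -0.01600322,  0.01979635]), 'finger_force': 0.0, 'gripper_width': 0.9994316597623665}
```

View pics/top0.png

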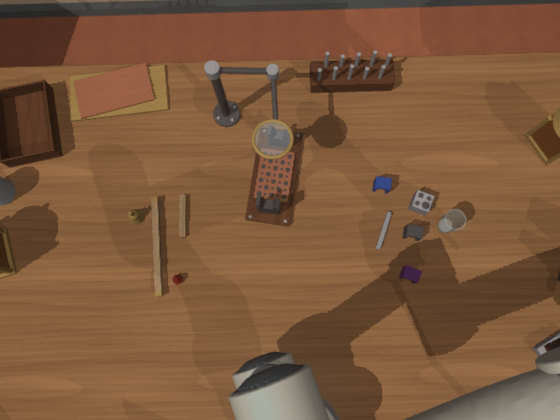

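View pics/side0.png

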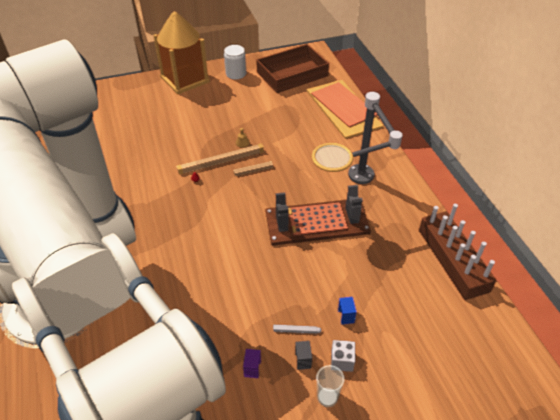

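The top view shows the bar from about (155,198) to (158,294). The dark stirrup is near (414,231), between the punch, block, glass and purple look-alike. The rest is around (273,187), with the lens at (273,139) over its far part. I'll make one zoomed composite to get accurate pixels.

Run:
```python
from h import *
t=cv2.imread('pics/top0.png'); s=cv2.imread('pics/side0.png')
def c(im,x,y,w,h,W,H): return cv2.resize(im[y:y+h,x:x+w],(W,H),interpolation=cv2.INTER_CUBIC)
# bar (130..190,185..305)x5 =300x600 ; rest (235..310,115..230) x... ; stirrup
A=c(t,130,185,60,120,300,600); B=c(t,240,170,65,60,325,300); C=c(t,370,165,100,60,500,300)
D=c(t,240,110,65,60,325,300)
out=np.zeros((600,800,3),np.uint8); out[:,:300]=A; out[:300,300:800]=C; out[300:,300:625]=B; out[300:,625:800]=c(s,290,330,35,60,175,300)
cv2.imwrite('pics/z0.png',out)
```

```text
(no output)
```

View pics/z0.png

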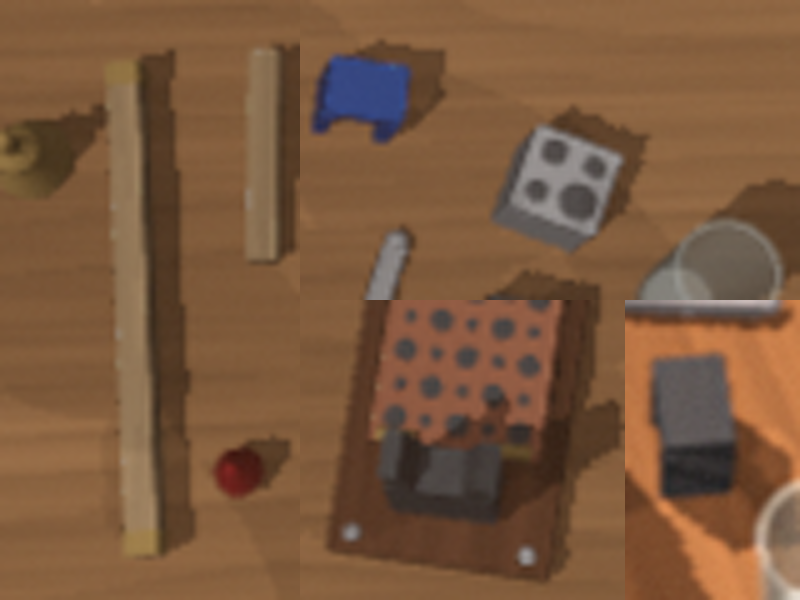

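Run:
```python
from h import *
np.set_printoptions(precision=4,suppress=True)
p=lambda f,u,v,z:back(f,u,v,z)[:2]
print('bar top',p('top0',154.4,197.4,.02),p('top0',158.2,294.5,.02))
print('bar side',p('side0',178.5,167,.02),p('side0',264,149,.02))
print('plank near top',p('top0',245.6,219.6,.014),p('top0',290,226,.014))
print('plank side',[p('side0',*q,.014) for q in [(265,208),(274,243),(370,231),(361,198)]])
print('screws',p('top0',250.2,216.4,.014),p('top0',285.4,221,.014))
z=[(653,360),(725,355),(733,440),(665,447)]
S=[p('side0',290+(x-625)/5,330+(y-300)/5,.046) for x,y in z]; print('stirrup',S,np.mean(S,0)); print(p('top0',414,230,.046))
print('lens',p('top0',273,139.5,.22),p('side0',332.5,157,.22))
print(np.degrees(0))
t=cv2.imread('pics/top0.png'); s=cv2.imread('pics/side0.png')
out=np.hstack([cv2.resize(t[215:290,385:455][:60],(466,400),interpolation=2),cv2.resize(s[180:250,255:305],(286,400),interpolation=2)])
cv2.imwrite('pics/z1.png',out); print(out.shape)
```

```text
bar top [0.5897 0.3422] [0.3445 0.3258]
bar side [0.3487 0.3213] [0.5928 0.3192]
plank near top [0.5264 0.1101] [ 0.5067 -0.0023]
plank side [array([0.5304, 0.1068]), array([ 0.5173, -0.01  ]), array([ 0.7541, -0.0482]), array([0.7789, 0.0621])]
screws [0.5343 0.0983] [0.5199 0.009 ]
stirrup [array([ 0.4731, -0.2931]), array([ 0.5016, -0.3002]), array([ 0.4916, -0.3362]), array([ 0.465 , -0.3305])] [ 0.4828 -0.315 ]
[ 0.4824 -0.3072]
lens [0.6645 0.0301] [0.6688 0.0258]
0.0
(400, 752, 3)
```

View pics/z1.png

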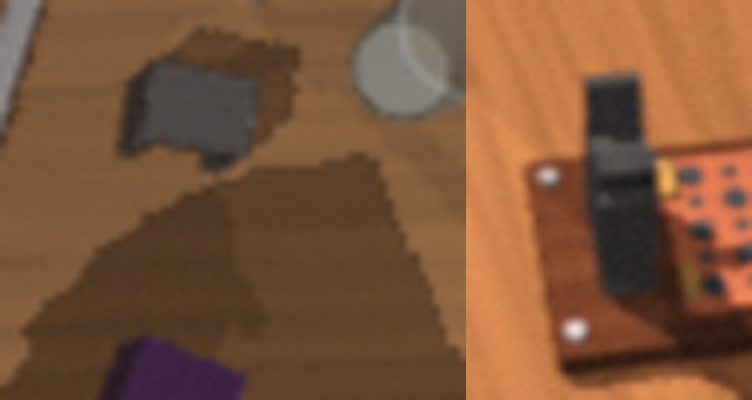

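Stirrup (dark) sits near (0.483,-0.31), yaw about -13°. The rest is near (0.643,0.03), yaw about -10°, with the lens centre about 2 cm past mid-span. The bar centre is near (0.467,0.334), yaw about 4°. The lens overhangs the span, so I'll grip both parts with the tool leaning back towards the robot. First I'll move to look with the wrist camera.

```bash
cat >> h.py <<'E'
from scipy.spatial.transform import Rotation as Ro
def plan(pos,tilt,yaw,grasp=False):
    """numbers for a move from the present pose; tilt,yaw deg; pos = TCP (or grasp point if grasp)"""
    s=telemetry.sense(); R0=Ro.from_euler('xyz',s['tcp_rot'])
    R1=Ro.from_euler('xyz',[np.pi,0,np.radians(yaw)])*Ro.from_rotvec([0,np.radians(tilt),0])
    pos=np.array(pos,float)
    if grasp: pos=pos+R1.apply([0,0,.019])
    print('tcp',pos.round(4),'slide',(R0.inv().apply(pos-s['tool_pos'])/.4).round(4),'dr',((R0.inv()*R1).as_rotvec()/(np.pi/2)).round(4))
E
python3 -c "
from h import *
plan([.40,-.27,.32],0,-10); print(back('top0',452,221,.085),back('top0',226,114,0),back('top0',423,202,.045))"
```

```text
tcp [ 0.4  -0.27  0.32] slide [ 0.6755 -0.5002 -0.245 ] dr [-1.100e-03  2.000e-04  3.548e-01]
[ 0.49535585 -0.38976157  0.085     ] [0.81996647 0.16136153 0.        ] [ 0.55248408 -0.33553398  0.045     ]
```

```bash
python3 -m handwheel '{"slide":[[0.1,-0.08,-0.1],[0.2,-0.15,-0.2],[0.3,-0.22,-0.245],[0.4,-0.3,-0.245],[0.5,-0.37,-0.245],[0.6,-0.45,-0.245],[0.676,-0.5,-0.245],[0.676,-0.5,-0.245],[0.676,-0.5,-0.245],[0.676,-0.5,-0.245],[0.676,-0.5,-0.245],[0.676,-0.5,-0.245]],"dr":[[0,0,0.09],[0,0,0.18],[0,0,0.27],[0,0,0.355],[0,0,0.355],[0,0,0.355],[0,0,0.355],[0,0,0.355],[0,0,0.355],[0,0,0.355],[0,0,0.355],[0,0,0.355]],"fingers":[0,0,0,0,0,0,0,0,0,0,0,0]}'
python3 -c "
from h import *
snap('wrist','w1'); plan([.417,.28,.34],0,4)
s=np.load('pics/w1.npz');print(-s['R'].T@s['t'],s['R'].round(2).tolist(),s['fx'])"
```

```text
time_s: 1.3
tool_pos: [0.3995, -0.2714, 0.3203]
tcp_rot: [-3.142, 0.001, -0.177]
force: [0.5, -0.3, 0.5]
gripper_width: 0.998
finger_force: 0.0
tcp [0.417 0.28  0.34 ] slide [-0.2    -1.3642 -0.0488] dr [-1.000e-04  3.000e-04 -1.572e-01]
[ 0.46521779 -0.28330005  0.48187342] [[-0.18, -0.98, 0.0], [-0.95, 0.17, 0.25], [-0.24, 0.04, -0.97]] 350.9989067424806
```

View pics/w1.png

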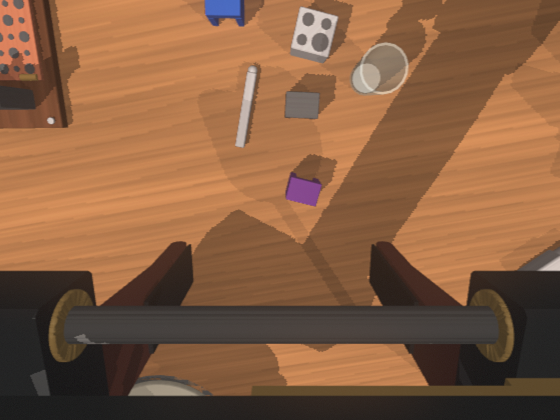

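Wrist view: the dark stirrup's top is centred at about (302,105), edges aligned with the image. The punch is at (247,105), purple at (304,190), and the rest's near corner at (65,125).

Run:
```python
from h import *
im=cv2.imread('pics/w1.png'); sub=im[85:125,278:328].astype(int); m=((sub.max(2)-sub.min(2)<22)&(sub.max(2)>45)).astype(np.uint8)
n,l,st,c=cv2.connectedComponentsWithStats(m); k=1+np.argmax(st[1:,4]); pts=np.argwhere(l==k)[:,::-1].astype(np.float32)+[278,85]
r=cv2.minAreaRect(pts.astype(np.float32)); b=cv2.boxPoints(r); print(r,st[k])
P=np.array([back('w1',*q,.046) for q in b]); print(P.round(4),P.mean(0).round(4)); 
for i in range(4):
    d=P[(i+1)%4]-P[i]; print(np.hypot(*d[:2]).round(4),np.degrees(np.arctan2(d[1],d[0])).round(1))
plan([.42,.03,.36],0,-10)
```

```text
((302.0, 104.5), (25.0, 32.0), 90.0) [  8   7  33  26 809]
[[ 0.4993 -0.2958  0.046 ]
 [ 0.4926 -0.3329  0.046 ]
 [ 0.4645 -0.3286  0.046 ]
 [ 0.4713 -0.2909  0.046 ]] [ 0.4819 -0.3121  0.046 ]
0.0377 -100.2
0.0284 171.3
0.0384 79.8
0.0284 -10.0
tcp [0.42 0.03 0.36] slide [-0.0825 -0.7503 -0.0989] dr [-0.      0.0003 -0.0017]
```

```bash
python3 -m handwheel '{"slide":[[-0.01,-0.12,-0.1],[-0.03,-0.24,-0.1],[-0.05,-0.36,-0.1],[-0.07,-0.48,-0.1],[-0.08,-0.6,-0.1],[-0.08,-0.7,-0.1],[-0.08,-0.75,-0.1],[-0.08,-0.75,-0.1],[-0.08,-0.75,-0.1],[-0.08,-0.75,-0.1],[-0.08,-0.75,-0.1]],"dr":[[0,0,0],[0,0,0],[0,0,0],[0,0,0],[0,0,0],[0,0,0],[0,0,0],[0,0,0],[0,0,0],[0,0,0],[0,0,0]],"fingers":[0,0,0,0,0,0,0,0,0,0,0]}'
python3 -c "
from h import *
snap('wrist','w2'); plan([.30,.30,.40],0,4)"
```

```text
time_s: 2.45
tool_pos: [0.4209, 0.0297, 0.3607]
tcp_rot: [3.141, -0.0, -0.177]
force: [0.1, -0.6, -1.1]
gripper_width: 1.001
finger_force: 0.0
tcp [0.3 0.3 0.4] slide [-0.4165 -0.6117 -0.0984] dr [ 1.000e-04 -1.000e-04 -1.572e-01]
```

View pics/w2.png

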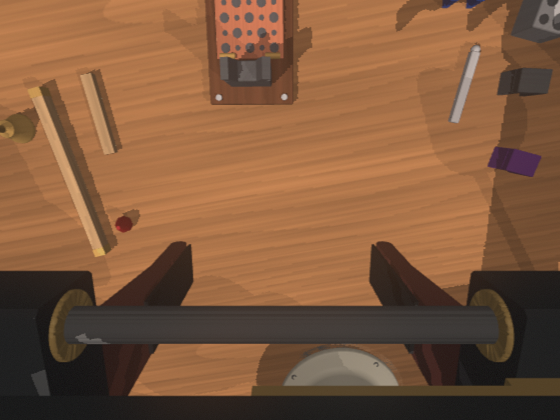

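The view shows the plank's near corners at (210,103) and (293,103), with the near post's notch at about (246,70). The bar runs from (37,88) to (99,250). I'll zoom in for exact corners.

Run:
```python
from h import *
im=cv2.imread('pics/w2.png')
r=lambda x,y,w,h,W,H:cv2.resize(im[y:y+h,x:x+w],(W,H),interpolation=cv2.INTER_CUBIC)
out=np.zeros((600,800,3),np.uint8)
out[:300,:300]=r(20,75,30,30,300,300); out[300:,:300]=r(80,230,30,30,300,300); out[:600,300:800]=r(205,0,100,120,500,600)
cv2.imwrite('pics/z2.png',out)
```

```text
(no output)
```

View pics/z2.png

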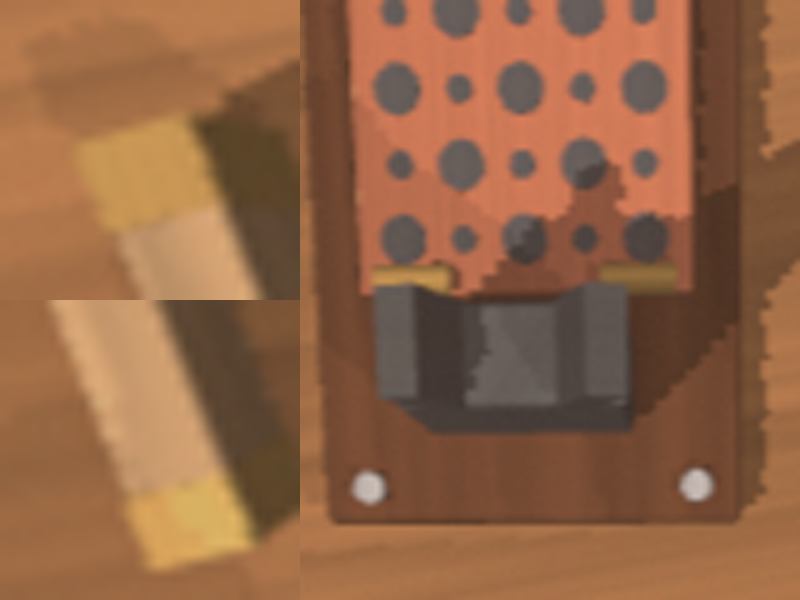

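Run:
```python
from h import *
np.set_printoptions(precision=4,suppress=True)
b=lambda u,v,z:back('w2',u,v,z)[:2]
F,N=b(33.2,87.9,.02),b(100.1,255.7,.02); d=F-N; C=(F+N)/2; by=np.arctan2(d[1],d[0]); print('bar',F,N,np.hypot(*d),C,np.degrees(by))
L,R=b(210.6,104.2,.014),b(292.6,104.2,.014); e=L-R; print('plank',L,R,np.hypot(*e)); yaw=np.arctan2(-e[0],e[1]); print(np.degrees(yaw))
x=np.array([np.cos(yaw),np.sin(yaw)])
print('mid plank',(L+R)/2+.125*x)
fc=b(247.6,81,.075); tc=b(245.3,79.8,.098); print('mid notch floor',fc+.102*x,'cheeks',tc+.102*x)
u=np.array([np.cos(by),np.sin(by)]); g=C-.05*u; print('grip',g)
plan([*g,.10],20,np.degrees(by),True); plan([*g,.012],20,np.degrees(by),True)
```

```text
bar [0.592  0.3391] [0.3434 0.323 ] 0.2492167485321007 [0.4677 0.3311] 3.7045567314647108
plank [0.5294 0.1087] [ 0.5092 -0.0032] 0.113604555733939
-10.21690673604834
mid plank [0.6423 0.0306]
mid notch floor [0.6427 0.0299] cheeks [0.6416 0.0307]
grip [0.4178 0.3279]
tcp [0.4243 0.3283 0.0821] slide [-0.1232 -0.7361  0.6963] dr [ 0.0269  0.2211 -0.1523]
tcp [ 0.4243  0.3283 -0.0059] slide [-0.1232 -0.7361  0.9163] dr [ 0.0269  0.2211 -0.1523]
```

```bash
python3 -m handwheel '{"slide":[[-0.02,-0.12,0.05],[-0.04,-0.24,0.1],[-0.06,-0.36,0.15],[-0.08,-0.48,0.2],[-0.1,-0.58,0.28],[-0.11,-0.66,0.38],[-0.12,-0.71,0.48],[-0.121,-0.737,0.58],[-0.121,-0.737,0.65],[-0.121,-0.737,0.68],[-0.121,-0.737,0.68],[-0.121,-0.737,0.68]],"dr":[[0.005,0.05,-0.03],[0.01,0.1,-0.07],[0.02,0.15,-0.1],[0.0269,0.2211,-0.152],[0.0269,0.2211,-0.152],[0.0269,0.2211,-0.152],[0.0269,0.2211,-0.152],[0.0269,0.2211,-0.152],[0.0269,0.2211,-0.152],[0.0269,0.2211,-0.152],[0.0269,0.2211,-0.152],[0.0269,0.2211,-0.152]],"fingers":[0.5,0.5,0.5,0.5,0.5,0.5,0.5,0.5,0.5,0.5,0.5,0.5]}'
python3 -c "
from h import *
plan([.4198,.328,.0249],20,3.7,True)"
```

```text
time_s: 3.7
tool_pos: [0.4256, 0.3296, 0.0908]
tcp_rot: [-3.14, -0.351, 0.065]
force: [0.4, -0.0, 0.2]
gripper_width: 0.498
finger_force: 0.0
tcp [0.4263 0.3284 0.007 ] slide [-0.0708  0.0035  0.1972] dr [-0.0012 -0.0015  0.0001]
```

```bash
python3 -m handwheel '{"slide":[[-0.018,0.001,0.05],[-0.036,0.002,0.1],[-0.053,0.003,0.15],[-0.071,0.0035,0.197],[-0.071,0.0035,0.197],[-0.071,0.0035,0.197],[-0.071,0.0035,0.197],[-0.071,0.0035,0.197],[-0.071,0.0035,0.197],[-0.071,0.0035,0.197],[-0.071,0.0035,0.197],[-0.071,0.0035,0.197]],"dr":[[0,0,0],[0,0,0],[0,0,0],[0,0,0],[0,0,0],[0,0,0],[0,0,0],[0,0,0],[0,0,0],[0,0,0],[0,0,0],[0,0,0]],"fingers":[0.5,0.5,0.5,0.5,0.5,0.5,1,1,1,1,1,1]}'
python3 -c "
from h import *
plan([.4198,.328,.145],20,3.7,True)"
```

```text
time_s: 4.9
tool_pos: [0.4251, 0.3285, 0.0055]
tcp_rot: [-3.141, -0.35, 0.066]
force: [-0.7, -0.2, 3.9]
gripper_width: 0.179
finger_force: 30.0
tcp [0.4263 0.3284 0.1271] slide [ 0.1069  0.0003 -0.2847] dr [-0.0008 -0.0005  0.001 ]
```

```bash
python3 -m handwheel '{"slide":[[0.02,0,-0.05],[0.04,0,-0.1],[0.06,0,-0.15],[0.08,0,-0.2],[0.1,0,-0.25],[0.107,0,-0.285],[0.107,0,-0.285],[0.107,0,-0.285],[0.107,0,-0.285]],"dr":[[0,0,0],[0,0,0],[0,0,0],[0,0,0],[0,0,0],[0,0,0],[0,0,0],[0,0,0],[0,0,0]],"fingers":[1,1,1,1,1,1,1,1,1]}'
python3 -c "
from h import *
snap('side','s2')
x=np.array([np.cos(np.radians(-10.2)),np.sin(np.radians(-10.2))]); m=np.array([.642,.030])
g=m-.188*x; plan([*g,.145],20,-10.2,True)
im=cv2.imread('pics/s2.png'); cv2.imwrite('pics/s2c.png',cv2.resize(im[80:260,120:400],(784,504)))"
```

```text
time_s: 5.8
tool_pos: [0.4255, 0.3279, 0.1247]
tcp_rot: [3.14, -0.347, 0.067]
force: [0.1, -1.0, -0.3]
gripper_width: 0.18
finger_force: 30.0
tcp [0.4634 0.0621 0.1271] slide [0.0491 0.6691 0.0124] dr [-0.0522  0.0014  0.1466]
```

View pics/s2c.png

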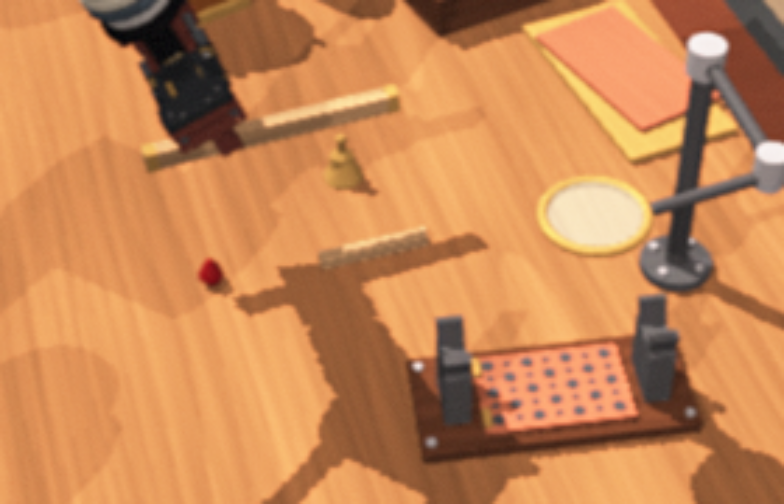

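The bar is held level at about 0.12 m, with its end caps in the crop at about (150,157) and (396,98). Bystanders are undisturbed.

```bash
python3 -c "
from h import *
for X in [(.5924,.339,.129),(.343,.323,.129)]: print(((proj('s2',X)-[120,80])*2.8).round())"
python3 -m handwheel '{"slide":[[0.005,0.08,0],[0.01,0.17,0],[0.015,0.26,0],[0.025,0.35,0.005],[0.035,0.44,0.01],[0.04,0.53,0.012],[0.049,0.61,0.012],[0.049,0.669,0.012],[0.049,0.669,0.012],[0.049,0.669,0.012],[0.049,0.669,0.012],[0.049,0.669,0.012]],"dr":[[-0.006,0,0.018],[-0.012,0,0.036],[-0.018,0,0.054],[-0.026,0,0.073],[-0.033,0,0.093],[-0.041,0,0.115],[-0.047,0.001,0.132],[-0.0522,0.0014,0.1466],[-0.0522,0.0014,0.1466],[-0.0522,0.0014,0.1466],[-0.0522,0.0014,0.1466],[-0.0522,0.0014,0.1466]],"fingers":[1,1,1,1,1,1,1,1,1,1,1,1]}'
cat >> h.py <<'E'
x=np.array([np.cos(np.radians(-10.2)),np.sin(np.radians(-10.2))]); m=np.array([.642,.030])
E
python3 -c "
from h import *
plan([*(m-.048*x),.142],20,-10.2,True)"
```

```text
[394.  95.]
[141. 158.]
time_s: 7.05
tool_pos: [0.4637, 0.0637, 0.1285]
tcp_rot: [-3.139, -0.35, -0.177]
force: [0.3, 0.2, -0.8]
gripper_width: 0.18
finger_force: 30.0
tcp [0.6012 0.0373 0.1241] slide [0.3249 0.0048 0.1302] dr [-0.0017 -0.0008  0.0007]
```

```bash
python3 -m handwheel '{"slide":[[0.04,0.001,0.016],[0.08,0.001,0.032],[0.12,0.002,0.048],[0.16,0.002,0.064],[0.2,0.003,0.08],[0.24,0.004,0.096],[0.28,0.004,0.112],[0.31,0.005,0.124],[0.325,0.005,0.13],[0.325,0.005,0.13],[0.325,0.005,0.13],[0.325,0.005,0.13],[0.325,0.005,0.13]],"dr":[[0,0,0],[0,0,0],[0,0,0],[0,0,0],[0,0,0],[0,0,0],[0,0,0],[0,0,0],[0,0,0],[0,0,0],[0,0,0],[0,0,0],[0,0,0]],"fingers":[1,1,1,1,1,1,1,1,1,1,1,1,1]}'
python3 -c "
from h import *
snap('side','s3');snap('top','t3')
plan([*(m-.048*x),.102],20,-10.2,True)
a=cv2.imread('pics/s3.png')[100:260,200:400];b=cv2.imread('pics/t3.png')[100:240,200:340]
cv2.imwrite('pics/s3c.png',np.hstack([cv2.resize(a,(440,352)),cv2.resize(b,(352,352))]))"
```

```text
time_s: 8.35
tool_pos: [0.601, 0.0362, 0.1248]
tcp_rot: [-3.139, -0.351, -0.178]
force: [-0.2, 0.5, -1.0]
gripper_width: 0.18
finger_force: 30.0
tcp [0.6012 0.0373 0.0841] slide [-0.0354 -0.003   0.0955] dr [-0.0014 -0.0014 -0.0004]
```

View pics/s3c.png

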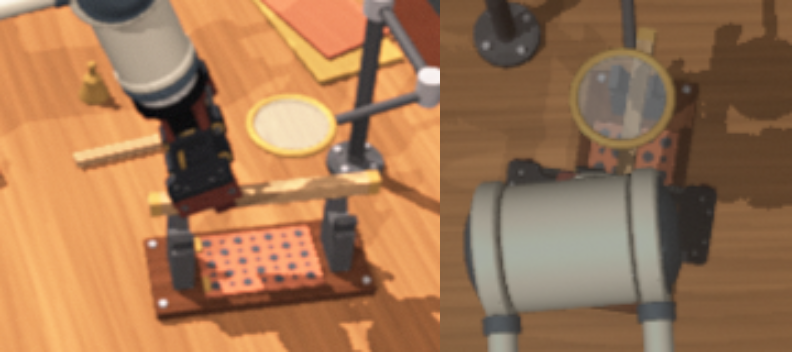

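In the picture the bar sits over both posts, lying between the far cheeks when seen through the lens. The gripper is clear of the lens. Next I'll lower it.

```bash
python3 -m handwheel '{"slide":[[-0.009,-0.001,0.025],[-0.018,-0.002,0.05],[-0.026,-0.003,0.072],[-0.032,-0.003,0.088],[-0.036,-0.003,0.097],[-0.037,-0.003,0.1],[-0.038,-0.003,0.103],[-0.038,-0.003,0.103],[-0.038,-0.003,0.103],[-0.038,-0.003,0.103]],"dr":[[0,0,0],[0,0,0],[0,0,0],[0,0,0],[0,0,0],[0,0,0],[0,0,0],[0,0,0],[0,0,0],[0,0,0]],"fingers":[1,1,1,1,1,1,1,1,1,1]}'
```

```text
time_s: 9.45
tool_pos: [0.6016, 0.0372, 0.0812]
tcp_rot: [-3.139, -0.352, -0.179]
force: [-0.3, 0.8, -1.6]
gripper_width: 0.175
finger_force: 30.0
```

```bash
python3 -m handwheel '{"slide":[[-0.0008,0,0.0023],[-0.0017,0,0.0047],[-0.0017,0,0.0047],[-0.0017,0,0.0047],[-0.0017,0,0.0047]],"dr":[[0,0,0],[0,0,0],[0,0,0],[0,0,0],[0,0,0]],"fingers":[1,1,1,1,1]}'
```

```text
time_s: 9.95
tool_pos: [0.6021, 0.0373, 0.0805]
tcp_rot: [-3.139, -0.353, -0.179]
force: [-1.9, -0.4, 4.2]
gripper_width: 0.18
finger_force: 30.0
```

```bash
python3 -m handwheel '{"slide":[[0,0,0],[0,0,0],[0,0,0],[0,0,0],[0,0,0],[0.02,0,-0.055],[0.043,0,-0.1175],[0.043,0,-0.1175],[-0.03,0,-0.145],[-0.1,0,-0.17],[-0.18,0,-0.2],[-0.25,0,-0.225],[-0.31,0,-0.245],[-0.31,0,-0.245],[-0.31,0,-0.245],[-0.31,0,-0.245]],"dr":[[0,0,0],[0,0,0],[0,0,0],[0,0,0],[0,0,0],[0,0,0],[0,0,0],[0,0,0],[0,0,0],[0,0,0],[0,0,0],[0,0,0],[0,0,0],[0,0,0],[0,0,0],[0,0,0]],"fingers":[0.5,0.5,0.5,0.5,0.5,0.5,0.5,0.5,0.5,0.5,0.5,0.5,0.5,0.5,0.5,0.5]}'
python3 - <<'E'
from h import *
snap('side','s4');snap('top','t4')
y=np.array([-x[1],x[0]])
# check: brass end caps (yellow) vs predicted
for f in ['s4','t4']:
    im=cv2.imread(f'pics/{f}.png')
    for s in (-1,1):
        X=m+s*.120*x; u=proj(f,[*X,.095]).round(1); c=im[int(u[1])-1:int(u[1])+2,int(u[0])-1:int(u[0])+2].reshape(-1,3).mean(0)
        print(f,s,u,c.round())
im=cv2.imread('pics/s4.png'); h=cv2.cvtColor(im,cv2.COLOR_BGR2HSV)
for s in (-1,1):
    u=proj('s4',[*(m+s*.12*x),.088]).astype(int); sub=h[u[1]-14:u[1]+15,u[0]-14:u[0]+15].astype(int)
    k=(sub[...,0]>18)&(sub[...,0]<32)&(sub[...,1]>110)&(sub[...,2]>110); p=np.argwhere(k)[:,::-1]+u-14; print(s,u,len(p),p.mean(0) if len(p) else 0)
plan([.40,-.10,.30],20,-10)
E
```

```text
time_s: 11.55
tool_pos: [0.4542, 0.0635, 0.1278]
tcp_rot: [-3.14, -0.351, -0.179]
force: [0.6, 1.0, -0.4]
gripper_width: 0.5
finger_force: 0.0
s4 -1 [268.5 202. ] [ 81. 144. 210.]
s4 1 [366.5 191.9] [117. 206. 248.]
t4 -1 [267.2 213.7] [ 59. 100. 127.]
t4 1 [282.6 119.9] [ 72. 121. 152.]
-1 [268 203] 10 [271.6 201.7]
1 [366 193] 23 [367.17391304 192.04347826]
tcp [ 0.4 -0.1  0.3] slide [ 0.091   0.4254 -0.4262] dr [-0.0002 -0.0006 -0.0027]
```

Run:
```python
from h import *
for u,v in [(286,198),(317,206),(322,183),(291,174)]: print('purple',back('w1',u,v,.046).round(3))
for u,v in [(237,146),(245,147),(257,67)]: print('punch',back('w1',u,v,.01).round(3))
print('glass base',back('w1',366,78,.0).round(3),'block',back('w1',305,60,.045).round(3))
plan([.482,-.312,.16],40,-10,True)
```

```text
purple [ 0.374 -0.274  0.046]
purple [ 0.356 -0.311  0.046]
purple [ 0.385 -0.321  0.046]
purple [ 0.403 -0.285  0.046]
punch [ 0.447 -0.221  0.01 ]
punch [ 0.444 -0.231  0.01 ]
punch [ 0.538 -0.266  0.01 ]
glass base [ 0.501 -0.402  0.   ] block [ 0.53  -0.324  0.045]
tcp [ 0.494  -0.3141  0.1454] slide [0.2654 0.9112 0.0479] dr [ 0.0003  0.2216 -0.0027]
```

```bash
python3 -m handwheel '{"slide":[[0.04,0,-0.11],[0.06,0.1,-0.12],[0.08,0.2,-0.11],[0.11,0.3,-0.1],[0.14,0.41,-0.08],[0.17,0.52,-0.06],[0.2,0.62,-0.03],[0.23,0.72,0],[0.25,0.82,0.02],[0.2654,0.9112,0.0479],[0.2654,0.9112,0.0479],[0.2654,0.9112,0.0479],[0.2654,0.9112,0.0479],[0.2654,0.9112,0.0479]],"dr":[[0,0,0],[0,0,0],[0,0,0],[0,0.05,0],[0,0.1,0],[0,0.15,0],[0,0.2216,0],[0,0.2216,0],[0,0.2216,-0.0027],[0,0.2216,-0.0027],[0,0.2216,-0.0027],[0,0.2216,-0.0027],[0,0.2216,-0.0027],[0,0.2216,-0.0027]],"fingers":[0.32,0.32,0.32,0.32,0.32,0.32,0.32,0.32,0.32,0.32,0.32,0.32,0.32,0.32]}'
python3 -c "
from h import *
plan([.482,-.312,.032],40,-10,True)"
```

```text
time_s: 13.05
tool_pos: [0.4941, -0.3129, 0.1468]
tcp_rot: [3.14, -0.7, -0.172]
force: [-0.0, -0.0, -0.2]
gripper_width: 0.686
finger_force: 0.0
tcp [ 0.494  -0.3141  0.0174] slide [-0.2082  0.0028  0.2475] dr [-0.0003 -0.0013  0.0012]
```

```bash
python3 -m handwheel '{"slide":[[-0.04,0.001,0.0475],[-0.08,0.002,0.095],[-0.12,0.002,0.1425],[-0.16,0.003,0.19],[-0.19,0.003,0.2255],[-0.208,0.003,0.2475],[-0.208,0.003,0.2475],[-0.208,0.003,0.2475],[-0.208,0.003,0.2475],[-0.208,0.003,0.2475],[-0.208,0.003,0.2475],[-0.208,0.003,0.2475],[-0.208,0.003,0.2475],[-0.208,0.003,0.2475]],"dr":[[0,0,0],[0,0,0],[0,0,0],[0,0,0],[0,0,0],[0,0,0],[0,0,0],[0,0,0],[0,0,0],[0,0,0],[0,0,0],[0,0,0],[0,0,0],[0,0,0]],"fingers":[0.32,0.32,0.32,0.32,0.32,0.32,0.32,0.32,1,1,1,1,1,1]}'
python3 -c "
from h import *
plan([.482,-.312,.18],40,-10,True)"
```

```text
time_s: 14.45
tool_pos: [0.4939, -0.3153, 0.0177]
tcp_rot: [3.141, -0.7, -0.174]
force: [-2.3, 3.3, 6.6]
gripper_width: 0.453
finger_force: 29.8
tcp [ 0.494  -0.3141  0.1654] slide [ 0.2379 -0.0028 -0.2826] dr [ 0.0001 -0.0015  0.0003]
```

```bash
python3 -m handwheel '{"slide":[[0.04,0,-0.0475],[0.08,0,-0.095],[0.12,0,-0.1425],[0.16,0,-0.19],[0.2,-0.002,-0.2375],[0.238,-0.003,-0.2826],[0.238,-0.003,-0.2826],[0.238,-0.003,-0.2826],[0.238,-0.003,-0.2826]],"dr":[[0,0,0],[0,0,0],[0,0,0],[0,0,0],[0,0,0],[0,0,0],[0,0,0],[0,0,0],[0,0,0]],"fingers":[1,1,1,1,1,1,1,1,1]}'
python3 -c "
from h import *
m=np.array([.6428,.0299])
plan([*(m-.17*x),.18],40,-10.2,True)"
```

```text
time_s: 15.35
tool_pos: [0.4931, -0.3133, 0.1612]
tcp_rot: [-3.139, -0.696, -0.176]
force: [0.2, -0.9, -3.1]
gripper_width: 0.457
finger_force: 29.8
tcp [0.4875 0.0578 0.1654] slide [-0.1286 -0.9114 -0.1185] dr [-0.0026  0.0016  0.0009]
```

```bash
python3 -m handwheel '{"slide":[[-0.015,-0.1,-0.015],[-0.03,-0.2,-0.03],[-0.045,-0.3,-0.04],[-0.06,-0.4,-0.055],[-0.075,-0.5,-0.065],[-0.09,-0.6,-0.08],[-0.1,-0.7,-0.09],[-0.11,-0.8,-0.105],[-0.12,-0.87,-0.113],[-0.1286,-0.9114,-0.1185],[-0.1286,-0.9114,-0.1185],[-0.1286,-0.9114,-0.1185],[-0.1286,-0.9114,-0.1185],[-0.1286,-0.9114,-0.1185]],"dr":[[0,0,0],[0,0,0],[0,0,0],[0,0,0],[0,0,0],[0,0,0],[0,0,0],[0,0,0],[0,0.0016,0.001],[-0.0026,0.0016,0.001],[-0.0026,0.0016,0.001],[-0.0026,0.0016,0.001],[-0.0026,0.0016,0.001],[-0.0026,0.0016,0.001]],"fingers":[1,1,1,1,1,1,1,1,1,1,1,1,1,1]}'
python3 -c "
from h import *
m=np.array([.6428,.0299])
plan([*(m-.042*x),.145],40,-10.2,True)"
```

```text
time_s: 16.75
tool_pos: [0.4905, 0.0568, 0.1672]
tcp_rot: [3.137, -0.7, -0.178]
force: [0.6, 0.8, -2.3]
gripper_width: 0.458
finger_force: 29.8
tcp [0.6135 0.0352 0.1304] slide [ 0.1797 -0.0024  0.2714] dr [ 0.0027 -0.0009 -0.0001]
```

```bash
python3 -m handwheel '{"slide":[[0.03,0,0.03],[0.06,0,0.06],[0.09,0,0.1],[0.12,-0.001,0.15],[0.15,-0.002,0.2],[0.17,-0.002,0.24],[0.1797,-0.0024,0.2714],[0.1797,-0.0024,0.2714],[0.1797,-0.0024,0.2714],[0.1797,-0.0024,0.2714],[0.1797,-0.0024,0.2714]],"dr":[[0,0,0],[0,0,0],[0.001,0,0],[0.002,0,0],[0.0027,-0.001,0],[0.0027,-0.001,0],[0.0027,-0.001,0],[0.0027,-0.001,0],[0.0027,-0.001,0],[0.0027,-0.001,0],[0.0027,-0.001,0]],"fingers":[1,1,1,1,1,1,1,1,1,1,1]}'
python3 - <<'E'
from h import *
snap('side','s5');snap('top','t5')
m=np.array([.6428,.0299])
plan([*(m-.042*x),.102],40,-10.2,True)
# fit side-view bar lateral: brightness profile across bar at rest x=+0.05 in side & top
y=np.array([-x[1],x[0]])
im=cv2.imread('pics/s5.png')
a=im[150:250,240:390]; wi=cv2.resize(a,(600,400),interpolation=2); cv2.imwrite('pics/s5c.png',wi)
E
```

```text
time_s: 17.85
tool_pos: [0.6134, 0.0366, 0.1319]
tcp_rot: [-3.141, -0.7, -0.177]
force: [0.3, 0.6, -1.6]
gripper_width: 0.454
finger_force: 29.8
tcp [0.6135 0.0352 0.0874] slide [-0.0707  0.004   0.0853] dr [-0.0012 -0.001   0.0007]
```

View pics/s5c.png

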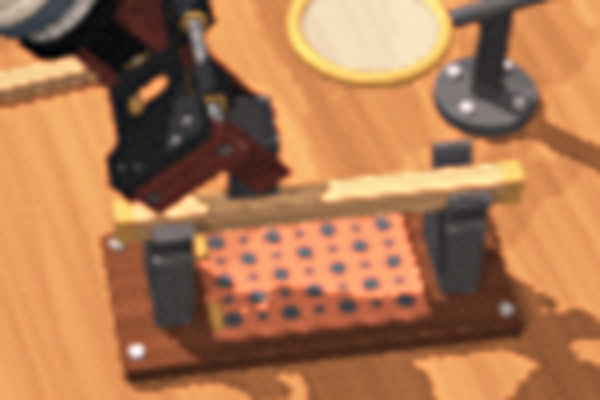

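The picture shows the bar resting in both notches, end caps at about (125,215) and (513,180), with equal overhang. The held stirrup is above the bar between the posts. I'll lower it slowly and watch the force.

```bash
python3 -m handwheel '{"slide":[[-0.01,0.001,0.012],[-0.02,0.002,0.024],[-0.03,0.003,0.036],[-0.04,0.003,0.048],[-0.045,0.003,0.054],[-0.045,0.003,0.054],[-0.045,0.003,0.054]],"dr":[[0,0,0],[0,0,0],[0,0,0],[0,0,0],[0,0,0],[0,0,0],[0,0,0]],"fingers":[1,1,1,1,1,1,1]}'
python3 -c "
from h import *
m=np.array([.6428,.0299])
plan([*(m-.042*x),.101],40,-10.2,True)"
```

```text
time_s: 18.65
tool_pos: [0.6135, 0.0355, 0.1029]
tcp_rot: [-3.141, -0.699, -0.176]
force: [-0.8, -0.7, -2.5]
gripper_width: 0.453
finger_force: 29.8
tcp [0.6135 0.0352 0.0864] slide [-0.0263  0.0008  0.0316] dr [-0.001  -0.0004  0.0008]
```

```bash
python3 -m handwheel '{"slide":[[-0.008,0,0.01],[-0.016,0,0.02],[-0.026,0.001,0.0316],[-0.026,0.001,0.0316],[-0.026,0.001,0.0316],[-0.006,0.001,0.048],[0.014,0.001,0.065],[0.034,0.001,0.082],[0.054,0.001,0.099],[0.054,0.001,0.099],[0.054,0.001,0.099],[0.054,0.001,0.099],[0.054,0.001,0.099]],"dr":[[0,0,0],[0,0,0],[0,0,0],[0,0,0],[0,0,0],[0,0,0],[0,0,0],[0,0,0],[0,0,0],[0,0,0],[0,0,0],[0,0,0],[0,0,0]],"fingers":[1,1,1,1,1,1,1,1,1,1,1,1,1]}'
python3 -c "
from h import *
m=np.array([.6428,.0299])
plan([*m,.095],40,-10.2,True)
plan([*m,.092],40,-10.2,True)"
```

```text
time_s: 19.95
tool_pos: [0.6543, 0.0279, 0.0864]
tcp_rot: [-3.141, -0.699, -0.176]
force: [-1.1, 0.1, -1.9]
gripper_width: 0.457
finger_force: 29.8
tcp [0.6548 0.0277 0.0804] slide [-0.0086  0.0001  0.0122] dr [-0.001  -0.0003  0.0008]
tcp [0.6548 0.0277 0.0774] slide [-0.0134  0.0001  0.018 ] dr [-0.001  -0.0003  0.0008]
```

```bash
python3 -m handwheel '{"slide":[[-0.004,0,0.006],[-0.0086,0,0.0122],[-0.01,0,0.014],[-0.0115,0,0.016],[-0.0115,0,0.016],[-0.0115,0,0.016]],"dr":[[0,0,0],[0,0,0],[0,0,0],[0,0,0],[0,0,0],[0,0,0]],"fingers":[1,1,1,1,1,1]}'
```

```text
time_s: 20.55
tool_pos: [0.6554, 0.0276, 0.0787]
tcp_rot: [-3.141, -0.699, -0.176]
force: [0.8, 0.6, -1.3]
gripper_width: 0.456
finger_force: 29.8
```

```bash
python3 -m handwheel '{"slide":[[-0.0012,0,0.0015],[-0.0024,0,0.003],[-0.0024,0,0.003],[-0.0024,0,0.003]],"dr":[[0,0,0],[0,0,0],[0,0,0],[0,0,0]],"fingers":[1,1,1,1]}'
```

```text
time_s: 20.95
tool_pos: [0.6561, 0.0276, 0.0787]
tcp_rot: [-3.141, -0.701, -0.177]
force: [-2.2, 0.6, 6.4]
gripper_width: 0.457
finger_force: 29.8
```

```bash
python3 -m handwheel '{"slide":[[0,0,0],[0,0,0],[0,0,0],[0,0,0],[0,0,-0.04],[0,0,-0.09],[0,0,-0.14],[-0.02,0,-0.19],[-0.06,0,-0.24],[-0.12,0,-0.3],[-0.18,0,-0.34],[-0.18,0,-0.34],[-0.18,0,-0.34],[-0.18,0,-0.34]],"dr":[[0,0,0],[0,0,0],[0,0,0],[0,0,0],[0,0,0],[0,0,0],[0,0,0],[0,0,0],[0,0,0],[0,0,0],[0,0,0],[0,0,0],[0,0,0],[0,0,0]],"fingers":[0.32,0.32,0.32,0.32,0.32,0.32,0.32,0.32,0.32,0.32,0.32,0.32,0.32,0.32]}'
python3 - <<'E'
from h import *
snap('side','s6')
h=cv2.cvtColor(cv2.imread('pics/s6.png'),cv2.COLOR_BGR2HSV); g=cv2.cvtColor(cv2.imread('pics/s6.png'),cv2.COLOR_BGR2GRAY)
m=np.array([.6428,.0299]); yv=np.array([-x[1],x[0]])
# dark pixels along the bar top line between the posts -> stirrup crown extent
for z,o in [(.107,0),(.085,-.020),(.09,-.008)]:
    print(z,''.join('#' if g[tuple(proj('s6',[*(m+s*x+o*yv),z]).round().astype(int)[::-1])]<95 else '.' for s in np.arange(-.13,.131,.004)))
for s in(-1,1):
    print([tuple(h[tuple(proj('s6',[*(m+s*d*x-.008*yv),.085]).round().astype(int)[::-1])]) for d in (.08,.118,.122,.132)])
c=[proj('s6',[*(m+a*x+b*yv),.107]).round(1).tolist() for a,b in [(-.015,-.02),(.015,-.02),(.015,.02),(-.015,.02)]]; print(c)
u=np.mean(c,0).astype(int); print(g[u[1]-14:u[1]+22:2,u[0]-20:u[0]+21:2])
E
```

```text
time_s: 22.35
tool_pos: [0.5154, 0.0525, 0.135]
tcp_rot: [-3.141, -0.699, -0.176]
force: [-0.6, 0.3, -0.3]
gripper_width: 0.683
finger_force: 0.0
0.107 ###....######......................................######.........
0.085 ......#######.................#######............##########.......
0.09 ..............................########............................
[(np.uint8(12), np.uint8(98), np.uint8(140)), (np.uint8(16), np.uint8(160), np.uint8(153)), (np.uint8(13), np.uint8(155), np.uint8(183)), (np.uint8(14), np.uint8(148), np.uint8(239))]
[(np.uint8(13), np.uint8(117), np.uint8(146)), (np.uint8(16), np.uint8(151), np.uint8(152)), (np.uint8(16), np.uint8(159), np.uint8(149)), (np.uint8(13), np.uint8(156), np.uint8(217))]
[[313.8, 200.0], [326.3, 198.8], [323.1, 186.9], [310.8, 188.1]]
[[156 168 168 172 176 176 184 190 181 180 181 173 171 175 178 181 173 178
  189 186 184]
 [159 167 168 169 174 173 183 197 188 182 183 175 170 172 179 180 181 175
  184 190 185]
 [158 165 169 169 171 174 180 198 193 185 182 181 172 171 175 179 181 178
  177 186 188]
 [159 160 167 168 168 176 175 190 1
[... 600 characters left out ...]
7 227 228 228 232 233 155 121 125 126 125 119 117 123 166 171
  158 139 129]
 [221 222 220 214 189 172 168 167 120  75  75  67  61  62  64 100 122 120
  119 119 123]
 [132 123 122 124 124 121 119 120  98  64  63  65  58  62  68 101 118 126
  140 141 146]
 [110 110 111 111 114 119 122 122  89  56  56  62  59  59  83 153 165 163
  116 121 172]
 [141 144 140 158 168 145 179 183 114  58  62  63  60  58  94 132 158 171
  142 136 183]
 [169 137 161 185 137 109 166 189 107  55  60  61  60  57 115 162 157 169
  173 169 181]
 [171 166 182 188 182 175 184 186 108  55  55  54  56  60 131 134 108 164
  184 163 173]
 [170 148 143 176 187 157 171 188 138  81 131 176 174 181 188 183 167 187
  188 181 168]]
```

```bash
python3 -m handwheel '{"slide":[[0.0,0,-0.08],[0,0,-0.16],[0,0,-0.2],[0,0,-0.2],[0,0,-0.2],[0,0,-0.2],[0,0,-0.2],[0,0,-0.2]],"dr":[[0,0,0],[0,0,0],[0,0,0],[0,0,0],[0,0,0],[0,0,0],[0,0,0],[0,0,0]],"fingers":[0.32,0.32,0.32,0.32,0.32,0.32,0.32,0.32]}'
python3 - <<'E'
from h import *
a=cv2.imread('pics/s6.png'); snap('side','s7'); b=cv2.imread('pics/s7.png')
o=cv2.imread('pics/side0.png')
d=lambda p,q,r:cv2.absdiff(p,q)[r].mean().round(1)
print('rest area change',d(a,b,np.s_[180:250,300:380]),'bystanders vs start: bell/drop/stick',d(o,b,np.s_[125:190,185:280]),'block,blue,glass',d(o,b,np.s_[295:400,312:365]))
for n,r in dict(bell=np.s_[128:148,234:250],drop=np.s_[171:185,189:203],stick=np.s_[160:178,232:276],punch=np.s_[320:338,270:325],block=np.s_[338:370,330:358],blue=np.s_[295:325,336:360],glass=np.s_[368:405,314:346],lens=np.s_[140:172,310:356]).items(): print(n,d(o,b,r))
E
```

```text
time_s: 23.2
tool_pos: [0.4794, 0.0676, 0.1967]
tcp_rot: [3.133, -0.686, -0.176]
force: [0.3, -0.6, 0.0]
gripper_width: 0.68
finger_force: 0.0
rest area change 1.7 bystanders vs start: bell/drop/stick 52.2 block,blue,glass 31.4
bell 29.3
drop 39.0
stick 44.1
punch 38.4
block 26.1
blue 31.1
glass 31.7
lens 23.6
```

Run:
```python
from h import *
for A,B,L in [('side0','s7',dict(bell=(128,148,234,250),drop=(171,185,189,203),stick=(160,178,232,276),punch=(320,338,270,325),block=(338,370,330,358),blue=(295,325,336,360),purple=(345,380,240,265),glass=(368,405,314,346),lens=(140,172,310,356),postbase=(160,185,345,378))),
  ('top0','t5',dict(bell=(205,225,125,148),drop=(272,287,170,186),stick=(192,238,177,188)))]:
    o=cv2.imread(f'pics/{A}.png'); b=cv2.imread(f'pics/{B}.png')
    for n,(r0,r1,c0,c1) in L.items():
        R=cv2.matchTemplate(b[r0-12:r1+12,c0-12:c1+12],o[r0:r1,c0:c1],cv2.TM_CCOEFF_NORMED); _,v,_,p=cv2.minMaxLoc(R); print(A,n,round(v,2),p[0]-12,p[1]-12)
```

```text
side0 bell 0.79 1 0
side0 drop 0.71 -12 -7
side0 stick 0.64 9 -2
side0 punch 0.58 0 1
side0 block 0.99 0 0
side0 blue 0.99 0 0
side0 purple 0.66 0 0
side0 glass 0.92 0 0
side0 lens 0.99 0 0
side0 postbase 1.0 0 0
top0 bell 1.0 0 0
top0 drop 0.98 0 0
top0 stick 0.98 0 0
```

```bash
python3 -c "
from workcell import bot
print(bot.close_job())"
```

```text
the job is handed in; nothing more can be done
None
```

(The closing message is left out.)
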